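# Clamp a glued heat sink under the foot of a ratchet stand

### The arm

A 6-joint arm with a two-finger parallel gripper is mounted at the origin on a cart in front of the work surface, level with it; the furniture and walls round the work are solid. World frame = base frame: x ahead of the robot, y to its left, z up, the work surface at z = 0. Lengths are in mm, angles in degrees, forces in N, time in s.
With the tool pointing down it reaches from about 325 to 925 mm from the base axis. Payload 3.1 kg.
Tool frame: the origin (TCP) lies at the very end of the fingers, on their centre line; the grasp point (between the pads) lies grasp_offset behind it (grasp_offset is the distance from the TCP to the grasp point, in mm); z points along the fingers, y is the line along which they close (so a half turn about z gives the same grasp; the last joint's range is limited). The gripper opens to 85 mm and grips with 20 to 120 N. Pads are 22 mm wide; open, the fingers measure 114 mm over their backs; the gripper's body (76 mm by 85 mm) begins 54 mm behind the grasp point. The pads swing forward as they close: fully open they stand 13 mm farther back than shut.
Start: joints at [-77.934, 12.427, 92.441, -0, 75.132, -6.429], TCP at [198.286, -592.724, 231.3] pointing down, gripper open.
Joint ranges: [-157.48, 157.48], [-44.54, 120.13], [17.64, 146.25], [-64.5, 244.5], [7.68, 150.69], [-147.95, 147.95]. Speed limits (degrees/s): [159.86, 159.86, 180, 180, 180, 180].

### API

Orientations are given as [roll, pitch, yaw] about the fixed x, y, z axes, in that order (R = Rz(yaw) Ry(pitch) Rx(roll)).
In Python, from station import * gives the robot as it stands. Calls block until the motion is done:
- goto(position, orientation): joint-space move of the TCP to a pose.
- move_l(position, attitude=None, speed=150): straight line of the TCP; attitude=None keeps the orientation; speed is the mean speed in mm/s.
- move_j(angles): joint-space move.
- grip(opening, squeeze=None): finger opening in mm; squeeze is the grip in N (None keeps the last); returns when the fingers have stopped.
- wait(seconds).
- solve_ik(position, orientation): joint angles nearest the present ones, or None.
- get_obs(): the state.
- get_image(name): name is "side" or "top" or "wrist"; returns the picture (400x640x3 uint8, red, green, blue); there is no depth.
- get_calibration(name): a dict with "fx", "fy", "cx", "cy" (pixels), "R" (3x3) and "t" (3): a world point X has camera coordinates R X + t; the wrist camera has in their place "mount" (4x4, takes a point from camera to tool coordinates, whose origin is the TCP and whose axes are the flange's). Camera axes: x right, y down, z forward; pixel columns grow to the right and rows downward; lengths in mm; the calibration is good to about 2 mm. A picture is of the moment at which its call begins: read the wrist's pose just before it. get_calibration takes no time and is no camera call.
A pose or a line that the arm cannot do raises Unreachable and nothing moves.
- sign_off(): hands the job in; it is judged then, once.
Trained networks look in the newest picture that a camera, given by its name, has taken for a name from the list of things; names that differ only in an ending like _2 or _b are one class to them, and where a whole thing is asked for, a point or a joint stands for the part that bears it (a point fixed in the world has none). Each returns a list of dicts, best first, with "score" (0 to 1); they miss things now and then, are a little off and sometimes report something else, mostly with a low value. They report only what shows in the picture. A call takes as long as a camera call. They do not tell look-alikes from the thing itself.
- spot_in(name, camera): "extent" ([centre column, centre row, width, height] in pixels, round what is visible of it).
- regions_of(name, camera): "region" (400x640 bool, what is visible of it) and "extent" ([centre column, centre row, width, height] in pixels, round what is visible of it).
The state is a dict: "t": time; "joint_pos": joint angles; "qvel": joint speeds; "effort": joint torques, N m; "tcp_pos": TCP position; "ee_rot": TCP orientation; "wrist_force": force on the tool from outside, world axes, zero at the start; "moment": the same for the moment, N m; "grip_width": finger opening in mm; "grip_force": force on a finger pad.
Only numpy, scipy, OpenCV 4.12 (cv2) and the standard library are available. Lean on these libraries where they do the work, as an engineer would, in place of code of your own. Each camera call takes 0.05 s, during which the arm holds its last target. There are 200 camera calls.

### The job

The heat sink on the board carrier has to sit under the weight of the ratchet stand's arm while its thermal glue sets. Raise the arm by its black knob, click by click, and let go with its pawls holding the foot at least 15 mm above the height of the heat sink; then slide the carrier in along its rails right up to the stop, leaving the two release levers untouched until it is there. Last, squeeze the two levers firmly together, lifting slightly to free the pawls, lower the foot gently until it has landed on the heat sink without striking or pressing it hard, and only then let go, so that the arm's weight rests on the heat sink, still lying in its nest; leave the things around the stand where they are.

Things in the scene. Friction and masses are not known exactly. Their poses are not given: they have to be found in the camera images.
- stand: Stand fixed on the worktop: grey base 300 x 112 x 10 mm (x = -255 to +45 mm), square 20 mm column 166 mm tall, ratchet teeth 14 mm apart on its left and right faces. Origin: column axis, underside of base; +x to its back (away from the robot side), +y left, z up; offsets below are in this frame. Two rails on the base, 62 mm apart, 10 mm tall, guide the carrier along x to a stop at x = -58 mm.
- lift_arm: Arm on the column, sliding only vertically, 0 to 55 mm. Origin: the stand's when lowest. It points to -x, 20 mm wide, top 66 mm and underside 50 mm above its origin, end at x = -140. Weighs 0.5 to 0.65 kg in all. Two sprung pawls let it rise (up to 20 N) and hold it at 1, 15, 29 or 43 mm; let go between, it sinks to the click below. Starts at the lowest click.
- knob (a point): Middle of the black lift knob on the arm's end (x = -128, y = 0, 95 mm above the arm's origin): upright cylinder 20 mm across, 84 to 106 mm above the arm's origin, on a thin stem, with a 26 mm flange on top up to 111 mm. Moves with the arm.
- squeeze (a point): Middle between the two release levers, at the height to squeeze them (x = -90, y = 0, 98 mm above the arm's origin, moving with it). Levers: upright steel blades 22 mm wide along x, leaning out a little, tops about 114 mm above the arm's origin, on either side of a fixed stop post (top at 94 mm); over both it measures 49 mm along y here when free and about 26 mm when squeezed home.
- pawl_left: Left pawl with its release lever, one steel part on a shaft along x (y = +24, 62 mm above the arm's origin; origin on the shaft beside the column). Squeezing both levers together along y (5 to 9 N each) takes both pawls off the teeth; springs return them. They wedge a little under the arm's weight: with the levers squeezed, lift the arm 2 to 4 mm to be sure they are off. Let go too early, they catch on a click or drop the foot.
- pawl_right: Right pawl with its release lever, the mirror image at y = -24 mm.
- foot: Pressure foot under the arm (x = -90, y = 0): rubber-faced disc 28 mm across, 8 mm thick, on a threaded stem. Origin: on its lock nut under the arm, 38 mm above the arm's origin. The stem is screwed in differently each time: the rubber face is 10.5 to 22 mm below this origin (16 to 27.5 mm above the arm's origin); find the landing by touch. It gives only about 1 mm per 20 N.
- carrier: Loose aluminium plate with a green circuit board, 60 mm wide, 8 mm thick, 0.25 kg, lying on the base between the rails. Origin: underside, below the middle of the heat sink's nest. Its leading edge is 32 mm ahead (+x); with that at the stop the origin is at x = -90 in the stand's frame, right under the foot. Starts 68 to 82 mm short of it.
- tab (a point): Middle of the front (-x) face of the upright plate at the carrier's near end, by which it is pushed: 44 mm wide, 5 mm thick, top 36 mm above the carrier's underside; the point is 102 mm to -x of the carrier's origin and 28 mm above its underside.
- heat_sink: Black finned heat sink, 40 x 40 x 23 mm, loose between corner lugs (about 1 mm play) on the carrier's board, 10 mm above the carrier's underside; its top is 43 mm above the stand's underside. Origin: centre of its underside.
- capacitor_a: Bystander: dark blue can capacitor, 25 mm across, 40 mm tall; origin under its middle.
- relay_box: Bystander: small blue relay block, 12 x 29 x 26 mm; origin under its middle.
- tape_electrical: Bystander: black roll of tape lying flat, 57 mm across, 19 mm tall; origin under its middle.
- solder_reel: Bystander: reel of solder wire standing on its flange, 55 mm across, 36 mm tall; origin under its middle.
- side_cutter: Bystander: red-handled side cutters lying flat, 43 x 113 x 10 mm; origin under its middle.
Mind the look-alikes: they are no part of the job. Leave any green look-alike of the heat_sink alone.

How it is judged:
By the outcome, as a careful person would: the job done as asked, in the order asked, and still so for the second after the job is handed in, with the robot touching nothing.
It also fails if it takes over 48 s, if anything falls off the work surface, if the arm or the gripper's body presses on something with over 40 N, if the wrist force passes 120 N, or if a joint passes its speed limit or range.

## Working session

There is one attempt and no reset: what is moved stays moved. The work goes in short steps, each a Python script; the robot and the scene stay as the last script left them, time stands still between calls to the robot, and variables do not carry over. Pictures are saved under pics/ and viewed, at most 10 in all, crops included, and the job is handed in when it is done.

```bash
mkdir -p pics; ls; python3 - <<'E'
from station import *
import cv2,numpy as np
o=get_obs();print(o['t'],o['tcp_pos'],o['ee_rot'],o['grip_width'])
for c in("side","top"):
    im=get_image(c);cv2.imwrite(f'pics/{c}0.png',im[:,:,::-1])
    k=get_calibration(c);print(c,k)
    for n in("stand","lift_arm","knob","squeeze","carrier","heat_sink","tab"):
        print(n,[(round(d['score'],2),np.round(d['extent']).tolist()) for d in spot_in(n,c)[:3]])
print(get_calibration("wrist"),get_obs()['t'])
E
```

```text
pics
0.0 [ 198.09323032 -591.90315881  229.96355773] [-1.79862367e+02 -1.58628473e-02  1.84927197e+01] 85.6095522013359
side {'fx': 381.95411250646424, 'fy': 381.95411250646424, 'cx': 318.5024141073038, 'cy': 199.17336711025692, 'R': array([[-0.861621  , -0.507471  , -0.00907929],
       [-0.28453086,  0.4977557 , -0.81931768],
       [ 0.42029922, -0.70335798, -0.57326793]]), 't': array([376.26686283, 400.10468416, 461.69557578])}
stand [(0.88, [320.0, 223.0, 132.0, 107.0]), (0.39, [300.0, 214.0, 71.0, 40.0])]
lift_arm [(0.59, [298.0, 215.0, 71.0, 39.0])]
knob [(0.9, [299.0, 217.0, 74.0, 43.0])]
squeeze [(0.8, [298.0, 216.0, 76.0, 42.0])]
carrier [(0.84, [361.0, 254.0, 64.0, 29.0])]
heat_sink [(0.86, [343.0, 241.0, 24.0, 20.0]), (0.6, [429.0, 199.0, 16.0, 13.0]), (0.48, [215.0, 240.0, 18.0, 22.0])]
tab [(0.83, [358.0, 255.0, 64.0, 27.0])]
top {'fx': 432.65794268098864, 'fy': 432.65794268098864, 'cx': 311.1626834732878, 'cy': 194.60134391671295, 'R': array([[-0.01451695, -0.99986551, -0.00763067],
       [-0.98896569,  0.0154831 , -0.14733345],
       [ 0.14743178,  0.00540764, -0.98
[... 317 characters left out ...]
 [(0.73, [296.0, 189.0, 34.0, 72.0])]
carrier [(0.72, [309.0, 249.0, 35.0, 58.0])]
heat_sink [(0.73, [216.0, 289.0, 22.0, 22.0]), (0.72, [251.0, 124.0, 22.0, 25.0]), (0.63, [431.0, 277.0, 22.0, 24.0])]
tab [(0.75, [311.0, 250.0, 33.0, 57.0])]
{'fx': 346.9633595018656, 'fy': 346.9633595018656, 'cx': 318.72702080938336, 'cy': 205.67329458787054, 'mount': array([[ 6.18442394e-04, -9.47962003e-01, -3.18382881e-01,
         8.15094418e+01],
       [ 9.99999677e-01,  4.22987025e-04,  6.83034736e-04,
        -2.03547614e-01],
       [-5.12819149e-04, -3.18383200e-01,  9.47961959e-01,
        -1.42214027e+02],
       [ 0.00000000e+00,  0.00000000e+00,  0.00000000e+00,
         1.00000000e+00]])} 0.8
```

```bash
python3 - <<'E'
import cv2,numpy as np
a=cv2.imread('pics/top0.png')[110:310,180:460];b=cv2.imread('pics/side0.png')[150:300,180:460]
cv2.imwrite('pics/t1.png',cv2.resize(a,None,fx=2.85,fy=2.85,interpolation=2))
cv2.imwrite('pics/s1.png',cv2.resize(b,None,fx=2.85,fy=2.85,interpolation=2))
E
```

```text
(no output)
```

View pics/t1.png

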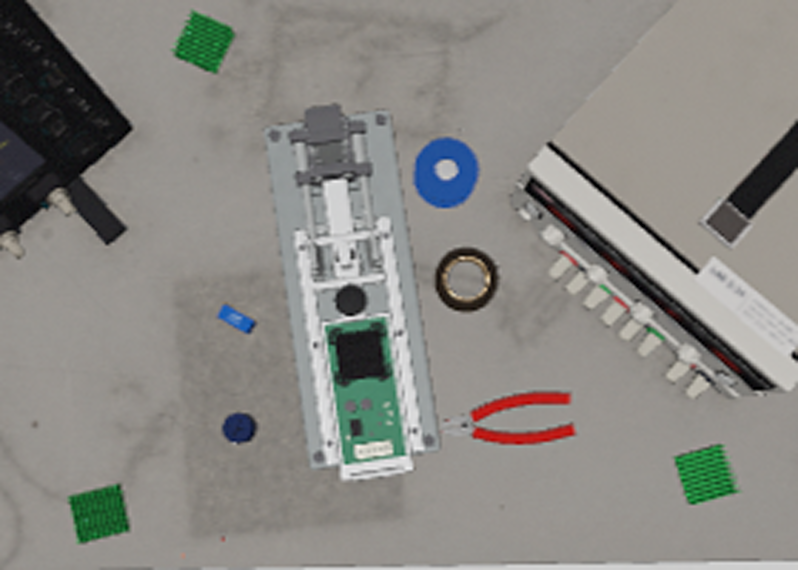

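View pics/s1.png

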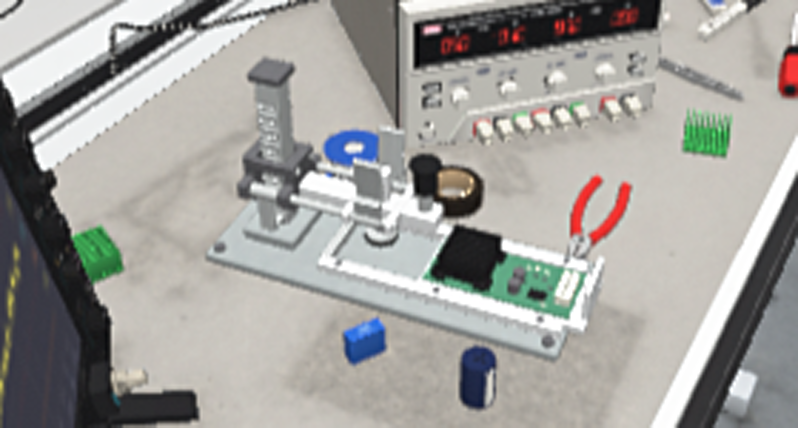

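```bash
cat > h.py <<'E'
from station import *
import numpy as np, cv2, json
from scipy.optimize import least_squares
from scipy.spatial.transform import Rotation as Ro
def proj(cal,P,tool=None):
    P=np.asarray(P,float)
    if tool is None: c=P@np.array(cal['R']).T+np.array(cal['t'])
    else:
        p,e=tool; T=np.eye(4);T[:3,:3]=Ro.from_euler('xyz',e,degrees=True).as_matrix();T[:3,3]=p
        M=np.linalg.inv(T@np.array(cal['mount'])); c=P@M[:3,:3].T+M[:3,3]
    return np.c_[cal['fx']*c[:,0]/c[:,2]+cal['cx'],cal['fy']*c[:,1]/c[:,2]+cal['cy']]
def S(x,P):  # stand pose (x,y,yaw deg) -> world
    P=np.atleast_2d(np.asarray(P,float)); a=np.radians(x[2]);c,s=np.cos(a),np.sin(a)
    return np.c_[x[0]+c*P[:,0]-s*P[:,1],x[1]+s*P[:,0]+c*P[:,1],P[:,2]]
E
python3 - <<'E'
from h import *
pts=[(45,56,10),(45,-56,10),(-255,-56,10),(-255,56,10),(-128,0,112)]
px=np.array([(266,129),(391,110),(440,444),(310,468),(350,299)])/2.85+[180,110]
spts=[(-128,0,112),(-255,56,10),(45,56,10)]
spx=np.array([(426,160),(560,355),(208,253)])/2.85+[180,150]
ct,cs=get_calibration('top'),get_calibration('side')
f=lambda x:np.r_[(proj(ct,S(x,pts))-px).ravel(),(proj(cs,S(x,spts))-spx).ravel()]
r=least_squares(f,[600,0,8]);print(r.x,np.round(r.fun,1).tolist(),grasp_offset if 'grasp_offset' in globals() else 'no')
x=r.x
p=S(x,(-150,0,330))[0]
goto(p.tolist(),[180,0,x[2]])
o=get_obs();print(o['t'],o['tcp_pos'],o['ee_rot'],o['wrist_force'])
im=get_image('wrist');cv2.imwrite('pics/w1.png',im[:,:,::-1])
cal=get_calibration('wrist')
P=[(-128,0,112),(-90,26,115),(-90,-26,115),(-255,56,10),(-255,-56,10),(-58,0,20)]
print(np.round(proj(cal,S(x,P),(o['tcp_pos'],o['ee_rot']))).tolist())
json.dump(dict(x=x.tolist()),open('p.json','w'))
E
```

```text
[ 692.12819701 -251.24305799    7.42754499] [-1.1, -1.0, -0.6, -0.7, 0.4, 2.5, -0.2, 0.9, 0.3, 0.3, 0.2, -0.4, -0.6, -1.2, -1.0, -1.3] 18.700000000000003
2.5583 [ 542.82356462 -271.45358734  329.56181723] [-1.79997630e+02  4.86233545e-02  7.36238351e+00] [ 0.46282263 -0.76965336 -0.79527124]
[[318.0, 149.0], [292.0, 111.0], [344.0, 111.0], [279.0, 226.0], [357.0, 226.0], [318.0, 79.0]]
```

View pics/w1.png

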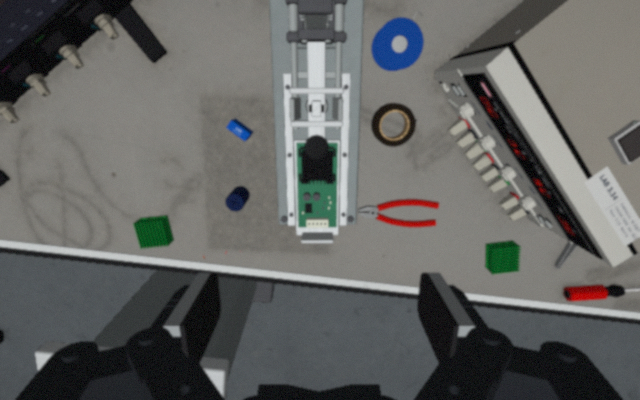

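```bash
python3 - <<'E'
from h import *
x=json.load(open('p.json'))['x'];im=cv2.imread('pics/w1.png')
cal=get_calibration('wrist');tool=([542.82356462,-271.45358734,329.56181723],[-179.99763,.0486,7.3624])
im=cv2.resize(im[0:250,250:390],None,fx=4,fy=4,interpolation=2)[:, :]
def ring(P,c):
    q=(proj(cal,S(x,P),tool)-[250,0])*4+1.5
    cv2.polylines(im,[np.round(q).astype(int)],True,c,1)
ring([(45,56,10),(45,-56,10),(-255,-56,10),(-255,56,10)],(0,0,255))
t=np.linspace(0,6.28,40)
ring(np.c_[-128+13*np.cos(t),13*np.sin(t),0*t+112],(0,255,255))
ring([(-101,27,115),(-101,-27,115),(-79,-27,115),(-79,27,115)],(255,0,255))
ring([(-140,10,67),(-140,-10,67),(-30,-10,67),(-30,10,67)],(255,255,0))
cv2.imwrite('pics/w2.png',im[400:1000]);
E
```

```text
(no output)
```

View pics/w2.png

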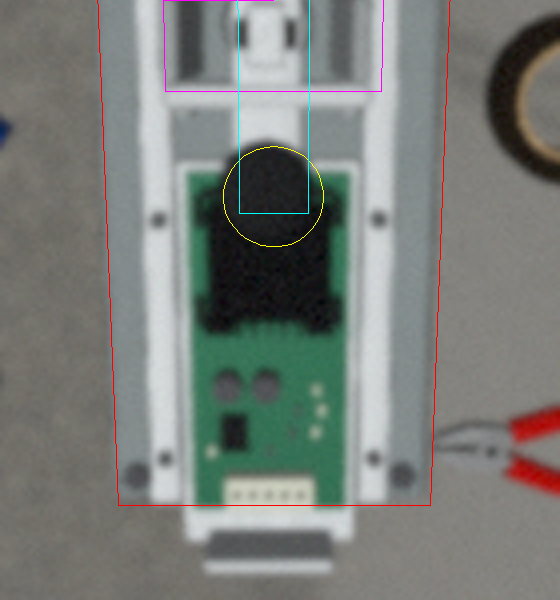

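```bash
python3 - <<'E'
from h import *
x=[694.5,-249.8,7.43];json.dump(dict(x=x),open('p.json','w'))
def W(P):return S(x,P)[0].tolist()
at=[180,0,x[2]]
def rep(l):
    o=get_obs();print(l,round(o['t'],2),np.round(S([0,0,-x[2]],[np.array(o['tcp_pos'])-[x[0],x[1],0]])[0],1),'F',np.round(S([0,0,-x[2]],[o['wrist_force']])[0],1),'g',round(o['grip_width'],1),round(o['grip_force'],1),'M',np.round(o['moment'],2))
goto(W((-128,0,200)),at);rep('above')
move_l(W((-128,0,78)),at,100);rep('down')
grip(50);rep('50')
grip(18,25);rep('gripped')
E
```

```text
above 3.2 [-128.1   -0.8  200.5] F [-0.9  0.2  1.1] g 85.4 0.0 M [-0.02  0.01 -0.01]
down 4.57 [-127.3   -0.6   79.1] F [ 0.2  1.  -0. ] g 85.3 0.0 M [0.02 0.03 0.02]
50 5.01 [-128.    -0.    78.1] F [ 0.2 -0.4 -0.9] g 49.9 0.0 M [-0.01  0.03  0.03]
gripped 5.36 [-128.     0.8   78.1] F [0.1 3.8 2.4] g 24.5 24.4 M [ 0.52  0.11 -0.04]
```

```bash
python3 - <<'E'
from h import *
o=get_obs();print(o['grip_width'],o['grip_force'])
a=get_image('side')[150:275,220:380];b=get_image('wrist')[150:400,200:440]
a=cv2.resize(a,(640,500),interpolation=2)[:, 100:500];b=cv2.resize(b,(400,417))
im=np.zeros((500,800,3),np.uint8);im[:,:400]=a;im[:417,400:]=b
cv2.imwrite('pics/g1.png',im[:,:,::-1])
E
```

```text
24.484270997500953 24.39297705888748
```

View pics/g1.png

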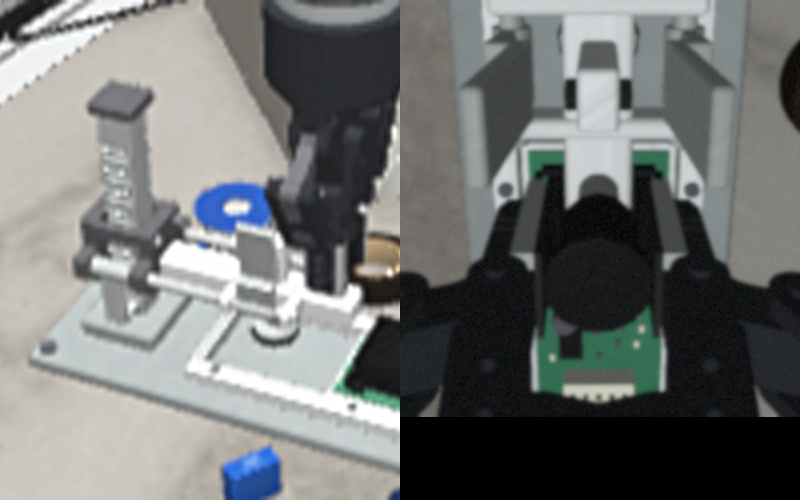

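```bash
cat >> h.py <<'E'
x=json.load(open('p.json'))['x']
def W(P):return S(x,P)[0].tolist()
at=[180,0,x[2]]
def st():
    o=get_obs();return o,S([0,0,-x[2]],[np.array(o['tcp_pos'])-[x[0],x[1],0]])[0],S([0,0,-x[2]],[o['wrist_force']])[0]
def rep(l):
    o,p,f=st();print(l,round(o['t'],2),np.round(p,1),'F',np.round(f,1),'g',round(o['grip_width'],1),round(o['grip_force'],1));return p,f
E
python3 - <<'E'
from h import *
grip(45)
move_l(W((-128,0.5,71.5)),at,50);rep('low')
grip(15,60);rep('gripped')
for z in (74,77,80):
    move_l(W((-128,0.5,z)),at,40);rep(z)
E
```

```text
low 6.08 [-128.6    0.9   70.6] F [ 0.2 -0.  -0.5] g 45.1 0.0
gripped 6.43 [-128.     0.8   71.6] F [-0.3  1.4  1.6] g 21.7 58.4
74 6.68 [-128.1    0.8   73.3] F [ 2.2  0.  -4.3] g 22.1 59.4
77 6.93 [-128.1    0.9   75.8] F [  5.1  -1.4 -12. ] g 21.9 60.3
80 7.18 [-128.1    0.9   78.4] F [  6.1  -1.8 -13.3] g 21.8 60.7
```

```bash
python3 - <<'E'
from h import *
for z in (88,95,102,110,115,118.5):
    move_l(W((-128,0.5,z)),at,50);rep(z)
for z in np.arange(117.5,110,-1):
    move_l(W((-128,0.5,z)),at,20);p,f=rep(z)
    if f[2]>-1.5: break
E
```

```text
88 7.49 [-128.1    0.8   88.1] F [ 3.3  1.3 -5.9] g 21.8 60.2
95 7.78 [-128.1    0.9   93.9] F [  4.6  -0.8 -11.5] g 22.2 60.9
102 8.07 [-128.1    0.8  102.1] F [ 2.5  0.8 -6.9] g 22.1 60.2
110 8.38 [-128.1    0.8  108.7] F [  4.8  -0.3 -12.5] g 21.9 61.0
115 8.63 [-128.1    0.8  115.2] F [ 2.3  2.2 -6. ] g 22.0 60.2
118.5 8.88 [-128.1    0.8  118.1] F [ 3.8  0.5 -9.5] g 22.1 60.6
117.5 9.13 [-128.1    0.8  117.7] F [ 2.6  3.2 -5.9] g 21.9 60.2
116.5 9.38 [-128.1    0.8  116.8] F [ 1.7  4.3 -4.5] g 21.7 59.9
115.5 9.63 [-128.1    0.8  115.3] F [ 2.1  4.2 -4.3] g 22.0 60.0
114.5 9.88 [-128.1    0.8  114.2] F [ 2.1  3.4 -5.3] g 22.0 60.1
113.5 10.13 [-128.1    0.8  113.8] F [ 0.8  5.2 -3. ] g 21.6 59.9
112.5 10.38 [-128.1    0.7  113.7] F [-1.1  7.1  1.2] g 21.8 59.5
```

```bash
python3 - <<'E'
from h import *
grip(60);rep('open')
move_l(W((-128,0.5,185)),at,150);rep('up')
grip(0,30)
goto(W((-312,0,120)),at)
move_l(W((-312,0,30)),at,150);rep('pre')
cv2.imwrite('pics/p1.png',cv2.resize(get_image('side')[140:290,260:440],(720,600),interpolation=2)[:,:,::-1])
E
```

```text
open 10.83 [-127.8   -0.3  113.1] F [ 1.   0.8 -0.6] g 59.9 0.0
up 11.47 [-128.3    0.7  184.6] F [-1.  -0.  -0.8] g 60.0 0.0
pre 13.62 [-310.9   -0.8   30.7] F [ 0.2 -0.3  1.1] g -0.0 0.0
```

View pics/p1.png

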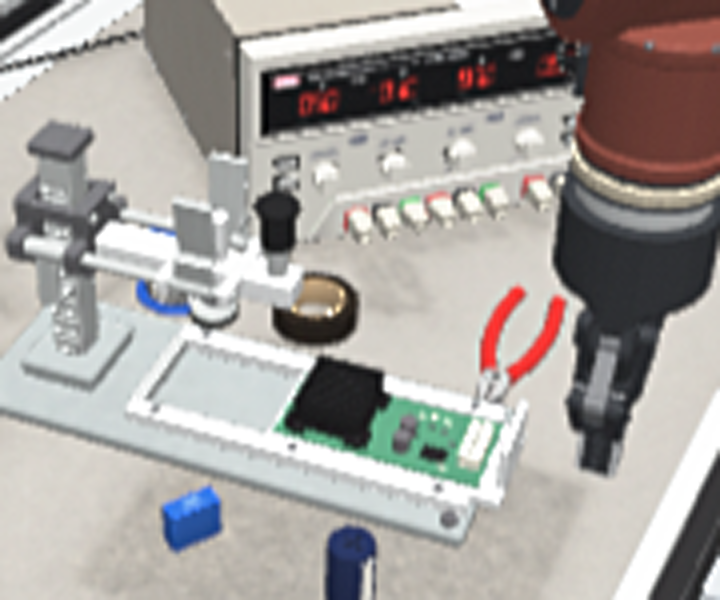

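```bash
python3 - <<'E'
from h import *
x0=-312
for X in list(range(-295,-214,8))+list(np.arange(-213,-190,1.5)):
    move_l(W((X,0,30)),at,60); p,f=rep(X)
    if f[0]<-14: break
print(np.round(st()[1],1))
E
```

```text
-295 14.1 [-2.944e+02 -2.000e-01  3.040e+01] F [-0.2  0.5 -0.2] g 0.1 0.0
-287 14.38 [-2.867e+02 -1.000e-01  3.000e+01] F [ 0.1 -0.3  0.5] g -0.2 0.0
-279 14.67 [-2.786e+02 -1.000e-01  3.000e+01] F [-0.5  0.3  0.2] g 0.4 0.0
-271 14.95 [-2.706e+02 -1.000e-01  3.000e+01] F [ 0.9 -0.2  0.7] g -0.1 0.0
-263 15.23 [-2.625e+02 -1.000e-01  3.010e+01] F [-0.4 -0.2  0.4] g -0.1 0.0
-255 15.52 [-2.545e+02 -1.000e-01  3.010e+01] F [0.3 0.2 1. ] g -0.1 0.0
-247 15.8 [-2.465e+02 -1.000e-01  3.000e+01] F [-0.8  0.7  0.1] g -0.2 0.0
-239 16.08 [-2.385e+02 -1.000e-01  3.000e+01] F [-0.2 -0.3  0.5] g -0.3 0.0
-231 16.37 [-2.305e+02 -1.000e-01  3.010e+01] F [-0.3  0.5  0.1] g -0.0 0.0
-223 16.65 [-2.224e+02 -1.000e-01  3.010e+01] F [ 0.7 -0.   0.1] g -0.3 0.0
-215 16.93 [-2.144e+02 -1.000e-01  3.000e+01] F [-0.6 -0.1 -1.1] g -0.2 0.0
-213.0 17.18 [-2.132e+02  1.000e-01  2.990e+01] F [-2.4  0.4  1.8] g 0.2 0.8
-211.5 17.43 [-2.117e+02  1.000e-01  2.990e+01] F [-2.3  0.8  1.4] g 0.2 1.2
-210.0 17.68 [-209.8    0.    29.9] F [-3.1 -0.1  0.4] g 0.1 0.9
-208.5 17.93 [-208.1   -0.    30. ] F [-1.  -0.  -0.2] g 0.1 0.7
-207.0 18.18 [-206.7   -0.    30. ] F [-1.3  0.4 -0.2] g -0.1 0.7
-205.5 18.43 [-205.2   -0.    30. ] F [-1.9 -0.1  0.2] g 0.0 0.7
-204.0 18.68 [-203.8   -0.    30. ] F [-1.7 -0.3  1. ] g 0.2 0.8
-202.5 18.93 [-203.6    0.    30. ] F [-5.9 -0.1  3.2] g 0.0 2.7
-201.0 19.18 [-203.6    0.    30. ] F [-9.9 -1.6  6.8] g -0.2 4.8
-199.5 19.43 [-203.5    0.    30.1] F [-14.   -1.    9.5] g -0.2 6.9
-198.0 19.68 [-2.035e+02  1.000e-01  3.010e+01] F [-18.1  -1.3  11.9] g 0.2 9.0
[-2.035e+02  1.000e-01  3.010e+01]
```

```bash
python3 - <<'E'
from h import *
move_l(W((-225,0,30)),at,60)
move_l(W((-225,0,225)),at,150)
grip(85)
goto(W((-90,0.5,225)),at);rep('above')
cv2.imwrite('pics/q1.png',np.hstack([cv2.resize(get_image('side')[150:270,260:400],(400,343),interpolation=2),cv2.resize(get_image('wrist')[150:350,200:433],(400,343))])[:,:,::-1])
E
```

```text
above 23.12 [-89.9   0.8 224.4] F [-0.3 -0.   0.4] g 85.1 0.0
```

View pics/q1.png

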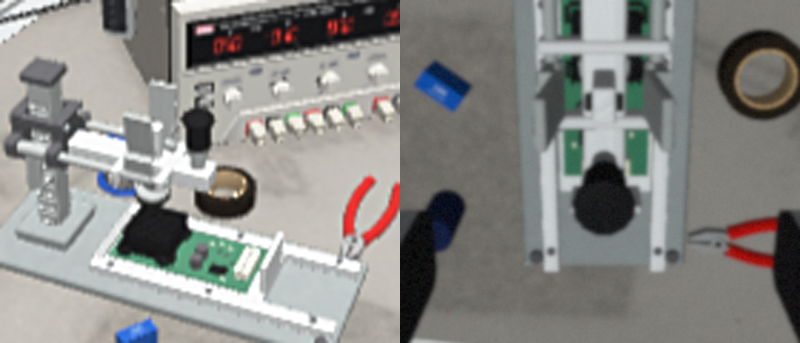

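```bash
python3 - <<'E'
from h import *
move_l(W((-90,0.6,122.5)),at,100);rep('down')
grip(55);rep('55')
grip(20,60);rep('sq')
for z in (124,126,127.5):
    move_l(W((-90,0.6,z)),at,30);rep(z)
E
```

```text
down 24.39 [-8.930e+01  1.000e-01  1.237e+02] F [-0.8  0.2  0.6] g 84.9 0.0
55 24.8 [-89.9   0.5 122.7] F [ 0.1  0.7 -1.1] g 55.0 0.0
sq 25.18 [-89.7   0.9 121.3] F [ 4.2 -1.1 -4.6] g 24.2 59.4
124 25.43 [-89.7   0.9 123.6] F [ 3.9 -0.2 -5.6] g 23.8 59.4
126 25.68 [-89.8   0.8 126.1] F [ 3.4  0.3 -4.8] g 23.8 59.4
127.5 25.93 [-89.7   0.8 127.7] F [ 4.7  0.8 -4.2] g 24.1 59.5
```

```bash
python3 - <<'E'
from h import *
def fz():
    v=[]
    for _ in range(4): v.append(st()[2][2]);wait(0.03)
    return np.mean(v)
move_l(W((-90,0.6,118)),at,40);rep('118')
move_l(W((-90,0.6,110)),at,40);rep('110');b=fz();print('base',b)
z=110
while z>92:
    z-=0.8;move_l(W((-90,0.6,z)),at,15);f=fz();p=st()[1]
    print(round(z,1),round(p[2],1),round(f,1),round(get_obs()['t'],2),round(get_obs()['grip_width'],1))
    if f>-0.5: break
E
```

```text
118 26.32 [-89.8   0.8 116.9] F [ 5.2  0.8 -5.3] g 24.1 59.4
110 26.67 [-89.8   0.8 108.7] F [ 5.5  1.4 -5.9] g 24.1 59.4
base -6.010794582144851
109.2 108.2 -5.3 27.18 23.9
108.4 107.4 -5.4 27.57 24.2
107.6 106.6 -5.1 27.95 24.1
106.8 105.9 -5.4 28.33 23.9
106.0 105.1 -5.3 28.72 23.9
105.2 104.2 -4.9 29.1 24.1
104.4 103.5 -5.1 29.48 24.0
103.6 102.6 -5.5 29.87 24.0
102.8 101.9 -5.3 30.25 24.2
102.0 101.0 -5.5 30.63 23.7
101.2 100.2 -5.2 31.02 23.8
100.4 99.7 -4.1 31.4 23.5
99.6 99.6 -2.9 31.78 23.9
98.8 99.3 1.2 32.17 24.2
```

```bash
python3 - <<'E'
from h import *
grip(80);rep('open')
move_l(W((-90,0.6,235)),at,120);rep('up')
cv2.imwrite('pics/e1.png',np.hstack([cv2.resize(get_image('side')[150:270,260:400],(400,343),interpolation=2),cv2.resize(get_image('wrist')[150:350,200:433],(400,343))])[:,:,::-1])
E
```

```text
open 32.75 [-90.3   0.1  99. ] F [-0.  -0.3  0.9] g 79.8 0.0
up 34.03 [-90.6   1.1 233.5] F [-0.5 -0.   0.5] g 80.0 0.0
```

View pics/e1.png

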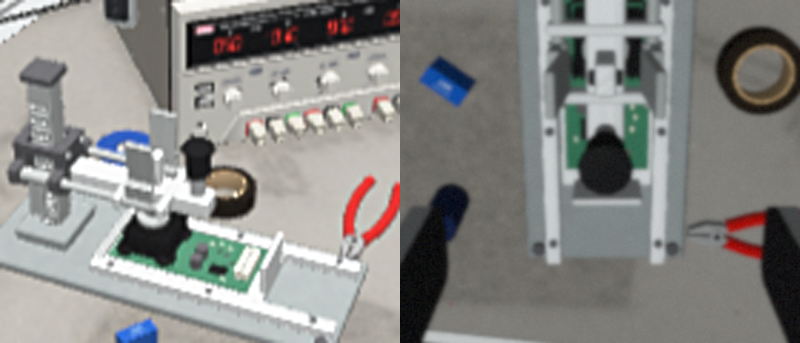

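The final picture shows the foot on the heat sink at about (155,222), the carrier at its stop, the levers free and the bystanders where they were.

```bash
python3 -c "
from station import *
print(sign_off())"
```

```text
the job is handed in; nothing more can be done
None
```

The job is done and handed in at about 34 s of the 48 s allowed: the arm was raised to the 43 mm click, the carrier pushed to its stop, and the foot lowered gently until its weight rests on the heat sink in its nest, with nothing else moved.

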